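Empty the press's catch tray and pin it home

TASK

Empty the toggle press: pull its catch tray out to its stop and put all the finished U-brackets from it into the empty wooden sorting tray at the front left of the bench. Then push the catch tray fully home and lock it with the ball-lock pin: press the pin's button so that it slides down through the fork and tongue until its shoulder is down on the fork, and let the button spring back out so that the balls lock underneath. Do not knock over or shift the mug, the dropper bottle or the sanding block beside the work.

Things in the scene. Friction and masses are not known exactly. Their poses are not given: they have to be found in the camera images.
- press: bench toggle press of grey castings, fixed. Origin on the bench under the plinth's centre; x points to its back, y to its left. Plinth x -130..130, y -125..155, top at z 85 mm; die set, ram and column stand above it from x = -90 on, up to 390 mm (lever 530); not to be touched. The catch tray slides out of its front along -x; a fixed tongue juts 60 mm out of the front at y 130, z 61..69.
- catch_tray (a joint): how far the catch tray is pulled out (m): 0 fully home at its inner stop, 0.165 the outer stop; starts 0 to 0.02. About 2.5 N friction; stays where left. An open steel pan, inside 167 mm (x) by 201 mm (y), walls 40 mm above the floor; only what has come out of the plinth can be reached.
- tray_handle (a point): middle of the tray's pull bar: level round bar 10 mm thick, 90 mm long along the press's y, 47 mm above the bench, 42 mm in front of the tray's front panel (37 mm clear behind the bar), to be pinched or hooked from above. Axes as the press's; moves with the tray.
- tray_floor (a point): centre of the catch tray's inner floor, 14 mm above the bench. Axes as the press's; moves with the tray.
- fork_hole (a point): top mouth of the upright 19 mm hole in the fork at the left end of the tray's front: two level plates 8 mm thick, 52 mm wide, tops at 79 and 59 mm above the bench. Axes as the press's; moves with the tray. With the tray home, a fixed tongue of the press (8 mm thick, same hole) lies between the plates, all holes in line; the stack is 28 mm high.
- lock_pin: ball-lock pin of steel, 0.2 kg, upright in a bore of the pin block, shoulder on its top. Origin on its axis at the shoulder's underside, z up to the button. Shoulder 34 mm across, 5 thick; grip 26 mm across to z 31; cap 30 mm across to z 36; button. Below: shank 16 mm across, four balls at z -30 to -38 standing out to 23 mm across, tapered nose to z -54 (9 mm at the tip).
- pin_button (a joint): how far the pin's button is pressed in (m): 0 out, balls locked out; 0.006 fully in, balls inside the shank, so the pin slides. Spring 2 N at first, 5 N fully in. Balls out cannot enter the fork's hole: the pin, nose in the hole, stands on them, shoulder 38 mm above the fork. The button stays partly in while a hole holds the balls in.
- button_top (a point): top centre of the pin's button (16 mm across), when out 45 mm above the pin's origin and 9 mm above the cap. Pressed from above with the nose in the fork's hole, the button goes in first, then the pin slides down; with the shoulder on the fork and the button let go, the balls come out under the lower plate (2.5 mm play).
- plain_pin: plain locating pin with a black 32 mm ball knob and no button, in the other bore of the pin block; not needed. Origin at its shoulder's underside.
- pin_block: wooden block 150 x 64 mm, 62 mm high, fixed, with two 26 mm bores on its x axis 36 mm each side of its centre. Origin at the centre of its underside. Which pin stands in which bore varies.
- tote: wooden sorting tray for the finished brackets, at the front left (not the like one at the back), loose, 200 (x) by 300 (y) by 61 mm high; floor 6 mm, walls 9 mm thick. A cross wall 6 mm thick, 46 mm high at y = -30 parts it: inside y -141 to -33 and y -27 to 141 mm, x -91 to 91. Origin at the centre of its underside.
- mug: white spotted mug 82 mm across, 91 mm high, near the press; leave it alone. Origin at the centre of its underside, z up.
- oil_bottle: small dropper bottle of amber glass, 33 mm across, 102 mm high, near the press; leave it alone. Origin at the centre of its underside, z up.
- sanding_block: brown cork sanding block 63 x 101 x 32 mm; leave it alone. Origin at the centre of its underside, z up.
- bracket_1: finished U-bracket of bare steel: channel 64 mm long (x), 46 wide (y), 34 high, web and legs 5 mm thick, 0.10 to 0.21 kg. Origin at the centre of the web's underside, z up between the legs. Starts web down in the catch tray, length roughly along the pull. Two to four of the four are there, the rest absent.
- bracket_2: finished U-bracket of bare steel: channel 64 mm long (x), 46 wide (y), 34 high, web and legs 5 mm thick, 0.10 to 0.21 kg. Origin at the centre of the web's underside, z up between the legs. Starts web down in the catch tray, length roughly along the pull. Two to four of the four are there, the rest absent.
- bracket_3: finished U-bracket of bare steel: channel 64 mm long (x), 46 wide (y), 34 high, web and legs 5 mm thick, 0.10 to 0.21 kg. Origin at the centre of the web's underside, z up between the legs. Starts web down in the catch tray, length roughly along the pull. Two to four of the four are there, the rest absent.
- bracket_4: finished U-bracket of bare steel: channel 64 mm long (x), 46 wide (y), 34 high, web and legs 5 mm thick, 0.10 to 0.21 kg. Origin at the centre of the web's underside, z up between the legs. Starts web down in the catch tray, length roughly along the pull. Two to four of the four are there, the rest absent.
Mind the look-alikes: they are no part of the job. Of the things that look like the lock_pin, the middle-sized one is meant.

How it is judged:
On the way, in this order (a step that is already met when the one before it is completed fails the run):
1. the catch tray is pulled out to its stop (value of joint catch_tray above 0.159 m), for 0.2 s.
2. all brackets lie in the wooden sorting tray (x of bracket_1 in the frame of tote between -0.09 and 0.09 m and y of bracket_1 in the frame of tote between -0.14 and 0.14 m and z of bracket_1 in the frame of tote between -0.01 and 0.056 m and linear speed of each of bracket_1, bracket_2, bracket_3, bracket_4 below 0.05 m/s and x of bracket_2 in the frame of tote between -0.09 and 0.09 m and y of bracket_2 in the frame of tote between -0.14 and 0.14 m and z of bracket_2 in the frame of tote between -0.01 and 0.056 m and x of bracket_3 in the frame of tote between -0.09 and 0.09 m and y of bracket_3 in the frame of tote between -0.14 and 0.14 m and z of bracket_3 in the frame of tote between -0.01 and 0.056 m and x of bracket_4 in the frame of tote between -0.09 and 0.09 m and y of bracket_4 in the frame of tote between -0.14 and 0.14 m and z of bracket_4 in the frame of tote between -0.01 and 0.056 m), for 0.3 s.
3. the catch tray is pushed fully home (value of joint catch_tray below 0.005 m), for 0.2 s.
4. the pin's button is pressed in with its nose in the fork's hole (value of joint pin_button above 0.002 m and horizontal distance between lock_pin and fork_hole below 0.012 m and z of lock_pin in the frame of fork_hole below 0.048 m), for 0.03 s.
At the end, for the whole second after the job is handed in: All brackets lie at rest in the wooden tray; catch tray under 5 mm open; lock pin in the fork: axis within 6 mm of the hole and 0.12 rad of vertical, shoulder under 5 mm above the fork, button under 2 mm in, at rest (all of step 2 and value of joint catch_tray below 0.005 m and horizontal distance between lock_pin and fork_hole below 0.006 m and z of lock_pin in the frame of fork_hole below 0.005 m and angle between lock_pin's own z axis and vertical below 0.12 rad and value of joint pin_button below 0.002 m and linear speed of lock_pin below 0.03 m/s); the robot touches nothing.
It fails at once if the mug is knocked over or shifted by more than 40 mm (distance of mug from where it was at the start of the episode above 0.04 m or angle between mug's own z axis and vertical above 0.5 rad).
It fails at once if the dropper bottle is knocked over or shifted by more than 40 mm (distance of oil_bottle from where it was at the start of the episode above 0.04 m or angle between oil_bottle's own z axis and vertical above 0.5 rad).
It fails at once if the sanding block is knocked over or shifted by more than 40 mm (distance of sanding_block from where it was at the start of the episode above 0.04 m or angle between sanding_block's own z axis and vertical above 0.5 rad).
Of bracket_1, bracket_2, bracket_3, bracket_4 only 2 to 4 are there at a start; the rules pass over those that are not, and their reading is None.
At some moment in a run one of bracket_1, bracket_2, bracket_3, bracket_4, tote may be knocked a few centimetres aside while the robot is not near it.
It also fails if it takes over 208 s, if anything falls off the work surface, if the arm or the gripper's body presses on something with over 40 N, if the wrist force passes 120 N, or if a joint passes its speed limit or range.

ROBOT

A 7-joint arm with a two-finger parallel gripper is mounted at the origin on a cart in front of the work surface, level with it; the furniture and walls round the work are solid. World frame = base frame: x ahead of the robot, y to its left, z up, the work surface at z = 0. Lengths are in m, angles in rad, forces in N, time in s.
With the tool pointing down it reaches from about 0.4 to 0.875 m from the base axis. Payload 6.5 kg.
Tool frame: the origin (TCP) lies at the very end of the fingers, on their centre line; the grasp point (between the pads) lies 19 mm behind it; z points along the fingers, y is the line along which they close (so a half turn about z gives the same grasp; the last joint's range is limited). The gripper opens to 85 mm and grips with 20 to 120 N. Pads are 22 mm wide; open, the fingers measure 114 mm over their backs; the gripper's body (76 mm by 85 mm) begins 54 mm behind the grasp point. The pads swing forward as they close: fully open they stand 13 mm farther back than shut.
Start: joints at [1.269, 0.536, -0.004, 1.538, 0.003, 1.067, -0.071], TCP at [0.152, -0.632, 0.231] pointing down, gripper open.
Joint ranges: [-2.7, 2.7], [-0.37, 2.16], [-1.27, 1.26], [0.24, 2.4], [-1.31, 4.45], [0.19, 1.91], [-2.76, 2.76]. Speed limits (rad/s): [2.39, 2.39, 3.14, 3.14, 3.14, 3.14, 3.14].

INTERFACE

Orientations are given as a 3x3 rotation matrix whose columns are the frame's x, y, z axes.
In Python, from rig import * gives the robot as it stands. Calls block until the motion is done:
- reach(position, orientation): joint-space move of the TCP to a pose.
- servo_line(position, rotation=None, velocity=0.15, guard=None): straight line of the TCP; rotation=None keeps the orientation; velocity is the mean speed in m/s. With guard (N) it stops when the force on the tool has changed by that much, and returns True; else False.
- goto_joints(angles): joint-space move.
- grip(opening): opening from 0.0 (shut) to 1.0 (fully open); the grip force is fixed at half the most; returns when the fingers have stopped.
- sleep(seconds).
- solve_ik(position, orientation): joint angles nearest the present ones, or None.
- get_obs(): the state.
- snapshot(name): name is "scene" or "top" or "wrist"; returns a dict with "img" (420x560x3 uint8, red, green, blue), "vertical_fov" (degrees; the focal length in pixels is half the picture's height over the tangent of half this angle, whatever the lens; pixels are square), "cx", "cy" (the principal point, pixels), "R" (3x3) and "t" (3): a world point X has camera coordinates R X + t; the wrist camera has in their place "mount" (4x4, takes a point from camera to tool coordinates, whose origin is the TCP and whose axes are the flange's). Camera axes: x right, y down, z forward; pixel columns grow to the right and rows downward; lengths in m; the calibration is good to about 2 mm. A picture is of the moment at which its call begins: read the wrist's pose just before it. There is no depth.
A pose or a line that the arm cannot do raises PlanningError and nothing moves.
- close_job(): hands the job in; it is judged then, once.
The state is a dict: "t": time; "qpos": joint angles; "dq": joint speeds; "tau": joint torques, N m; "eef_pos": TCP position; "tcp_rot": TCP orientation; "wrist_force": force on the tool from outside, world axes, zero at the start; "ft_torque": the same for the moment, N m; "finger_gap": opening from 0.0 (shut) to 1.0 (fully open); "gripper_force": force on a finger pad.
Only numpy, scipy, OpenCV 4.12 (cv2) and the standard library are available. Lean on these libraries where they do the work, as an engineer would, in place of code of your own. Each camera call takes 0.05 s, during which the arm holds its last target. There are 200 camera calls.

## Working session

There is one attempt and no reset: what is moved stays moved. The work goes in short steps, each a Python script; the robot and the scene stay as the last script left them, time stands still between calls to the robot, and variables do not carry over. Pictures are saved under pics/ and viewed, at most 17 in all, crops included, and the job is handed in when it is done.

```bash
ls; mkdir -p pics
cat > h.py <<'E'
from rig import *
import numpy as np, cv2
def save(n,f,crop=None,scale=1):
    s=snapshot(n); im=cv2.cvtColor(np.asarray(s["img"]),cv2.COLOR_RGB2BGR)
    if crop: im=im[crop[1]:crop[3],crop[0]:crop[2]]
    if scale!=1: im=cv2.resize(im,None,fx=scale,fy=scale,interpolation=cv2.INTER_CUBIC)
    cv2.imwrite("pics/"+f+".png",im); return s
E
python3 - <<'E'
from h import *
import pickle
d={}
for n in("scene","top","wrist"):
    o=get_obs(); s=save(n,n+"0",None); s["obs"]=o; d[n]=s
    print(n,{k:np.round(v,3).tolist() for k,v in s.items() if k not in("img","obs")})
pickle.dump(d,open("d0.pkl","wb")); print(o["t"],o["eef_pos"],o["tcp_rot"])
a=cv2.imread("pics/scene0.png");b=cv2.imread("pics/top0.png")
E
```

```text
pics
scene {'vertical_fov': 50.034, 'cx': 285.942, 'cy': 206.569, 'R': [[0.497, -0.868, -0.01], [-0.451, -0.248, -0.857], [0.742, 0.43, -0.515]], 't': [-0.306, 0.375, 0.844]}
top {'vertical_fov': 46.972, 'cx': 273.899, 'cy': 209.656, 'R': [[-0.017, -1.0, 0.007], [-0.996, 0.016, -0.092], [0.092, -0.008, -0.996]], 't': [-0.016, 0.627, 1.461]}
wrist {'vertical_fov': 70.379, 'cx': 283.86, 'cy': 209.276, 'mount': [[-0.0, -0.962, -0.272, 0.069], [1.0, -0.001, 0.001, 0.0], [-0.001, -0.272, 0.962, -0.141], [0.0, 0.0, 0.0, 1.0]]}
0.1 [ 0.15170229 -0.63145465  0.23049544] [[ 9.72307956e-01  2.33702818e-01 -4.82187494e-04]
 [ 2.33703288e-01 -9.72306762e-01  1.52734501e-03]
 [-1.11889329e-04 -1.59773851e-03 -9.99998717e-01]]
```

```bash
python3 -c "
import cv2
for n in('scene','top'):
    a=cv2.imread(f'pics/{n}0.png');cv2.imwrite(f'pics/{n}0b.png',cv2.resize(a,(800,600),interpolation=cv2.INTER_CUBIC))"
```

```text
(no output)
```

View pics/scene0b.png

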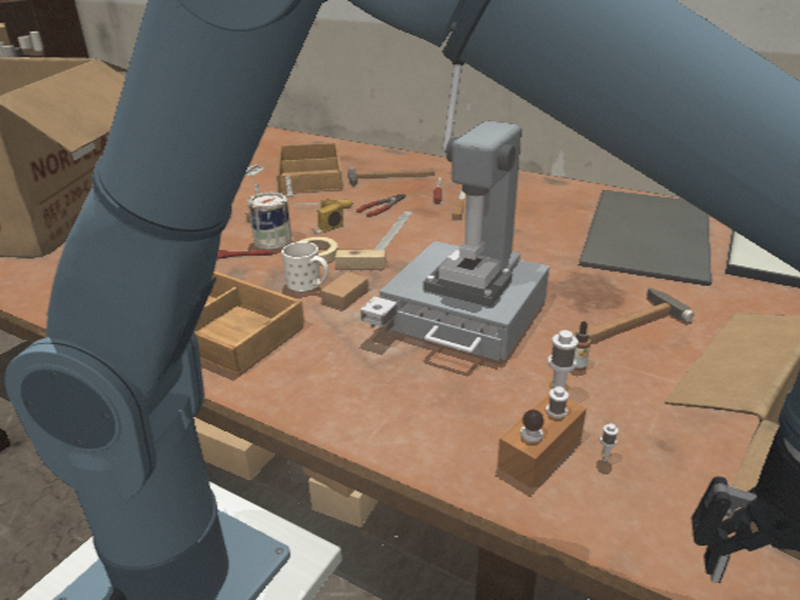

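View pics/top0b.png

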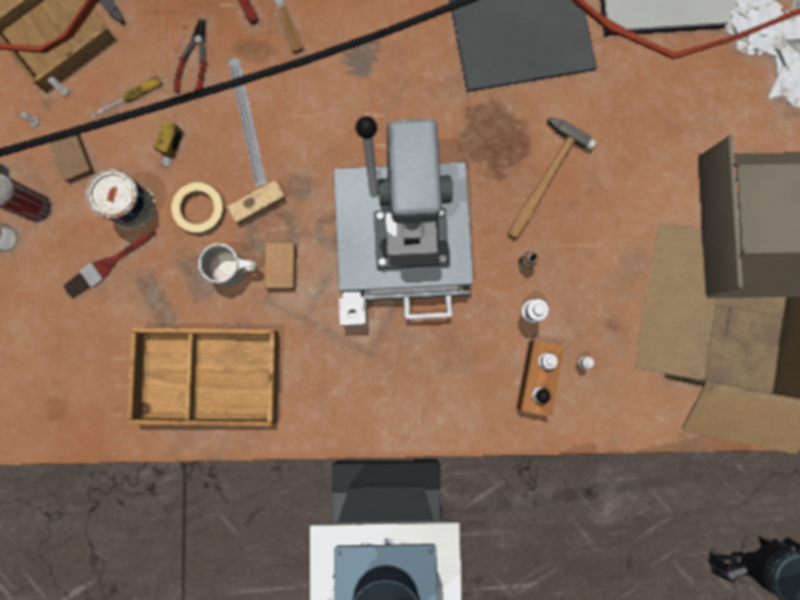

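The scene view shows the press with its handle at about (455,340), the fork at (378,310), and the mug and cork block to its left. The block holds a ball-knob pin at (532,425) and the lock pin at (558,400), with a larger and a smaller decoy standing beside it. In the top view the handle is at (428,310), the fork (352,310), the tote corners run (131,330) to (276,424), the lock pin is at (548,360), and the bottle at (527,262).

```bash
cat >> h.py <<'E'
def cam(s,obs=None):
    h=np.asarray(s["img"]).shape[0]; f=h/2/np.tan(np.radians(s["vertical_fov"])/2)
    K=np.array([[f,0,s["cx"]],[0,f,s["cy"]],[0,0,1]])
    if "R" in s: R=np.array(s["R"]);t=np.array(s["t"])
    else:
        M=np.array(s["mount"]); Rt=np.array(obs["tcp_rot"]); 
        Rw=Rt@M[:3,:3]; tw=Rt@M[:3,3]+np.array(obs["eef_pos"]); R=Rw.T; t=-R@tw
    return K,R,t
def cast(c,uv,z):
    K,R,t=c; uv=np.atleast_2d(uv).astype(float)
    d=(np.linalg.inv(K)@np.c_[uv,np.ones(len(uv))].T); d=(R.T@d).T; o=-R.T@t
    return o+d*((z-o[2])/d[:,2])[:,None]
def proj(c,X):
    K,R,t=c; p=(K@(R@np.atleast_2d(X).T+t[:,None])).T; return p[:,:2]/p[:,2:]
def tri(c1,u1,c2,u2):
    P=[c[0]@np.c_[c[1],c[2]] for c in(c1,c2)]
    X=cv2.triangulatePoints(P[0],P[1],np.float64(u1).reshape(2,1),np.float64(u2).reshape(2,1)).ravel(); return X[:3]/X[3]
def down(yaw):  # tool y axis (closing line) at angle yaw from world x... x=(sin? )
    # tool x axis at angle yaw, z down
    c,s=np.cos(yaw),np.sin(yaw); return np.array([[c,s,0],[s,-c,0],[0,0,-1.]])
E
python3 - <<'E'
from h import *
import pickle
d=pickle.load(open("d0.pkl","rb")); c=cam(d["top"]); cs=cam(d["scene"])
k=.7
np.set_printoptions(precision=3,suppress=True)
def q(n,pts,z): print(n,cast(c,np.array(pts)*k,z)[:,:2].tolist().__repr__()[:0],cast(c,np.array(pts)*k,z)[:,:2])
q("plinth",[(334,170),(466,164),(472,288),(341,291)],.085)
q("tote",[(131,330),(275,328),(276,423),(131,424)],.061)
q("block",[(531,338),(562,341),(548,417),(519,413)],.062)
q("pin",[(548,360)],.107);q("knob",[(542,396)],.1)
q("handle",[(406,318),(450,318)],.047);q("fork",[(352,310)],.079)
q("mug",[(221,264)],.09);q("bottle",[(530,256)],.1);q("sand",[(280,266)],.032); q("bigpin",[(535,310)],.15);q("small",[(586,363)],.06)
print("tri pin",tri(c,np.array([548,360])*k,cs,np.array([558,392])*k))
print("tri fork",tri(c,np.array([352,311])*k,cs,np.array([378,311])*k))
print("tri handle mid",tri(c,np.array([428,318])*k,cs,np.array([452,342])*k))
print("tri tote corner",tri(c,np.array([275,328])*k,cs,np.array([302,300])*k))
E
```

```text
plinth  [[ 0.898  0.091]
 [ 0.907 -0.189]
 [ 0.643 -0.194]
 [ 0.641  0.079]]
tote  [[0.569 0.521]
 [0.568 0.219]
 [0.371 0.218]
 [0.374 0.518]]
block  [[ 0.538 -0.318]
 [ 0.53  -0.383]
 [ 0.373 -0.348]
 [ 0.382 -0.288]]
pin  [[ 0.491 -0.342]]
knob  [[ 0.418 -0.328]]
handle  [[ 0.585 -0.057]
 [ 0.584 -0.15 ]]
fork  [[0.602 0.056]]
mug  [[0.701 0.327]]
bottle  [[ 0.706 -0.314]]
sand  [[0.703 0.213]]
bigpin  [[ 0.59 -0.31]]
small  [[ 0.483 -0.432]]
tri pin [ 0.491 -0.343  0.101]
tri fork [0.6   0.058 0.068]
tri handle mid [ 0.586 -0.106  0.057]
tri tote corner [0.566 0.221 0.063]
```

```bash
cat > look.py <<'E'
from h import *
import pickle,sys
def look(name,p,yaw):
    reach(p,down(yaw)); sleep(.3); o=get_obs(); s=save("wrist",name,None,1.428); s["obs"]=o
    pickle.dump(s,open(name+".pkl","wb")); return s
def load(name):
    s=pickle.load(open(name+".pkl","rb")); return cam(s,s["obs"]),s["img"]
E
python3 - <<'E'
from look import *
look("wb1",[.47,-.36,.28],0); print(get_obs()["t"])
look("wb2",[.47,-.28,.28],0)
look("wp1",[.52,-.10,.26],0); look("wp2",[.50,0.0,.26],0)
print(get_obs()["t"],get_obs()["eef_pos"])
E
```

```text
2.0583
4.7917 [ 0.50010081 -0.00084165  0.25991758]
```

View pics/wb1.png

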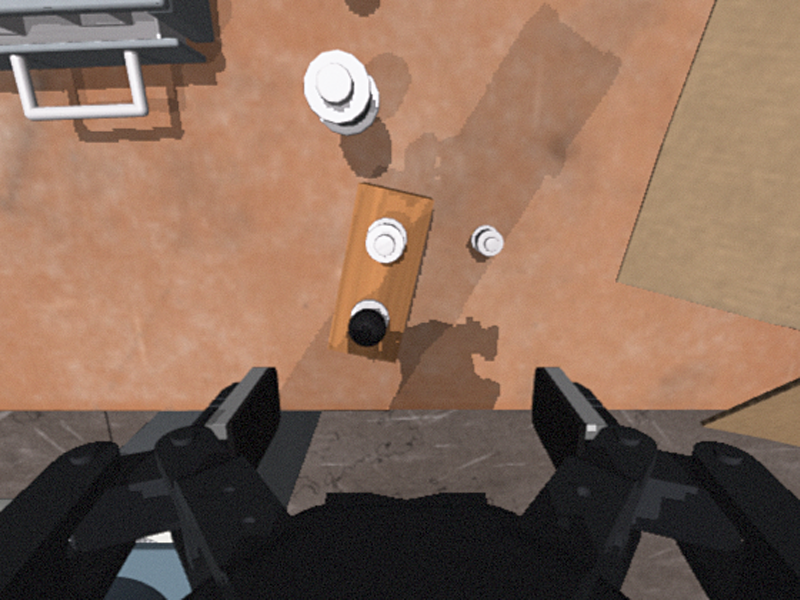

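View pics/wp1.png

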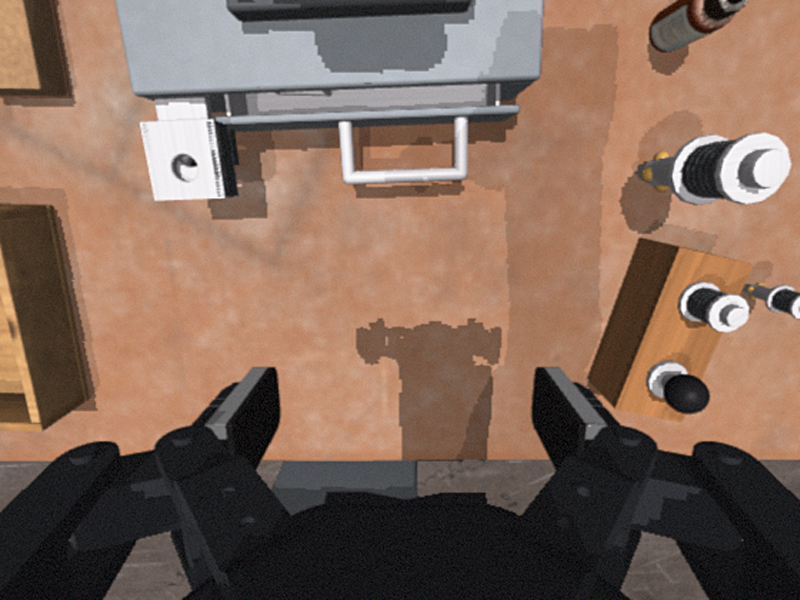

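View pics/wp2.png

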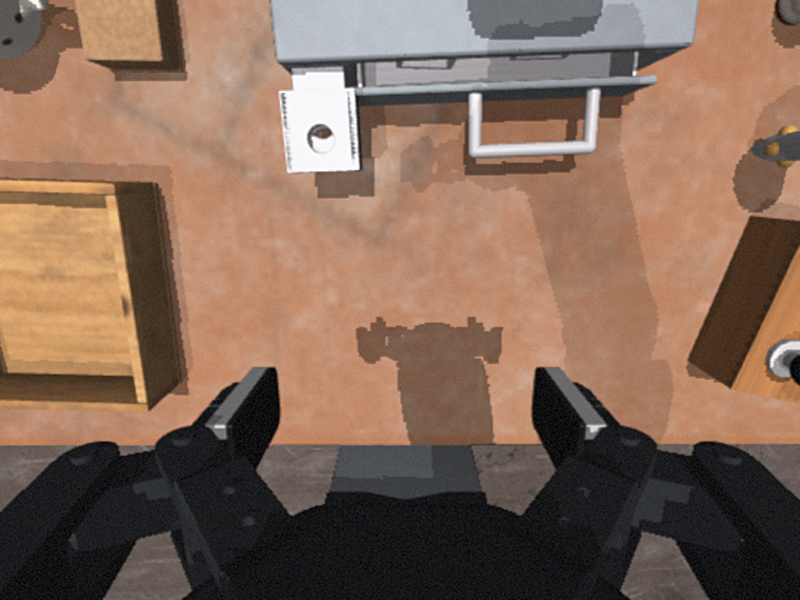

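wb1 shows the lock pin's button at (385,243) and the black knob at (367,327). The handle bar runs (345,178)–(466,176) in wp1 and (472,152)–(597,149) in wp2; the fork hole is at (185,167) and (320,138).

```bash
cp pics/wb2.png /dev/null
python3 - <<'E'
from look import *
np.set_printoptions(precision=4,suppress=True)
k=1/1.428
a,_=load("wp1");b,_=load("wp2");e,_=load("wb1")
T=lambda u,v,ca=a,cb=b: tri(ca,np.array(u)*k,cb,np.array(v)*k)
print("barL",T((345,178),(471,152)),"barR",T((466,176),(597,149)))
print("hole",T((186,166),(321,137)))
print("fork corners",T((143,122),(281,91)),T((154,200),(289,171)))
print("plinth front corner L",T((134,94),(277,63)),"R",T((541,76),(694,45)))
print("pin button",tri(e,np.array((385,243))*k,a,np.array((735,314))*k))
print("shoulder? block corners far",tri(e,np.array((362,184))*k,a,np.array((677,241))*k))
for z in(.107,):print(cast(e,np.array([(385,243)])*k,z))
# pin by white mask in wb2
c2,img=load("wb2"); print(proj(c2,[[.491,-.342,.107],[.49,-.342,.062]])*1.428)
print("hole z=.079",cast(a,np.array([(186,166)])*k,.079),cast(b,np.array([(321,137)])*k,.079))
print("bar z.047",cast(a,np.array([(345,178),(466,176)])*k,.047))
# IK check
o=get_obs()
for n,p,y in[("handle",[.58,-.1,.03],np.pi/2),("handle-",[.58,-.1,.03],-np.pi/2),("out",[.415,-.1,.03],np.pi/2),("out-",[.415,-.1,.03],-np.pi/2)]:
    print(n,solve_ik(p,down(y)))
E
```

```text
barL [ 0.5896 -0.054   0.0464] barR [ 0.591  -0.1499  0.0544]
hole [0.5984 0.0588 0.0739]
fork corners [0.6287 0.0851 0.0742] [0.5747 0.0815 0.0821]
plinth front corner L [0.6455 0.0849 0.0799] R [ 0.6555 -0.195   0.0816]
pin button [ 0.4921 -0.346   0.1018]
shoulder? block corners far [ 0.5368 -0.3257  0.0521]
[[ 0.493  -0.3463  0.107 ]]
[[486.4424 245.6606]
 [476.5148 238.7607]]
hole z=.079 [[0.5983 0.0563 0.079 ]] [[0.598  0.0578 0.079 ]]
bar z.047 [[ 0.5897 -0.054   0.047 ]
 [ 0.591  -0.1509  0.047 ]]
handle [ 0.38    0.7496 -0.3909  1.7965  0.4258  0.6796 -0.252 ]
handle- [-0.2896  0.7889  0.5354  1.8387 -0.61    0.684  -2.5388]
out [ 0.396   0.563  -0.3167  2.2074  0.4138  0.4261 -0.2547]
out- [-0.3002  0.6148  0.5307  2.2457 -0.7288  0.4537 -2.3185]
```

Run:
```python
from look import *
yaw=0.024; u=np.array([np.cos(yaw),np.sin(yaw),0]); R=down(np.pi/2+yaw)
h=np.array([.590,-.102,0])
grip(.4); reach(h+[0,0,.14],R); servo_line(h+[0,0,.028],velocity=.12,guard=10); grip(0)
o=get_obs(); print(o["t"],o["eef_pos"],o["finger_gap"],o["gripper_force"],o["wrist_force"])
p=np.array(o["eef_pos"])
print(servo_line(p-u*.175,velocity=.07,guard=15)); o=get_obs(); print(o["eef_pos"],np.array(o["eef_pos"])-p,o["wrist_force"],o["t"])
```

```text
8.2 [ 0.59093637 -0.10210606  0.02894427] 0.09552297696780745 58.72169852256775 [ 0.49862308 -0.96139643  6.0733259 ]
True
[ 0.43710624 -0.10741441  0.02894318] [-1.53830130e-01 -5.30834537e-03 -1.09522670e-06] [ 0.89775343 -0.63935758 -0.94805719] 10.1333
```

Run:
```python
from look import *
yaw=0.024; u=np.array([np.cos(yaw),np.sin(yaw),0])
p=np.array(get_obs()["eef_pos"])
print(servo_line(p-u*.02,velocity=.03,guard=30)); o=get_obs(); print(np.array(o["eef_pos"])-p,o["wrist_force"],o["t"])
sleep(.3); grip(.4); o=get_obs(); p=np.array(o["eef_pos"]); print(p,o["wrist_force"]); servo_line(p+[0,0,.12],velocity=.2)
look("t1",[.50,-.12,.27],0); look("t2",[.50,-.05,.27],0); print(get_obs()["t"])
```

```text
True
[1.95382343e-04 5.36001780e-06 1.59756947e-05] [ 1.25926967 -0.04451438 -1.68104942] 10.4917
[ 0.43793734 -0.10744659  0.02918748] [-0.09047852  0.31471462 -1.34044068]
14.2667
```

View pics/t1.png

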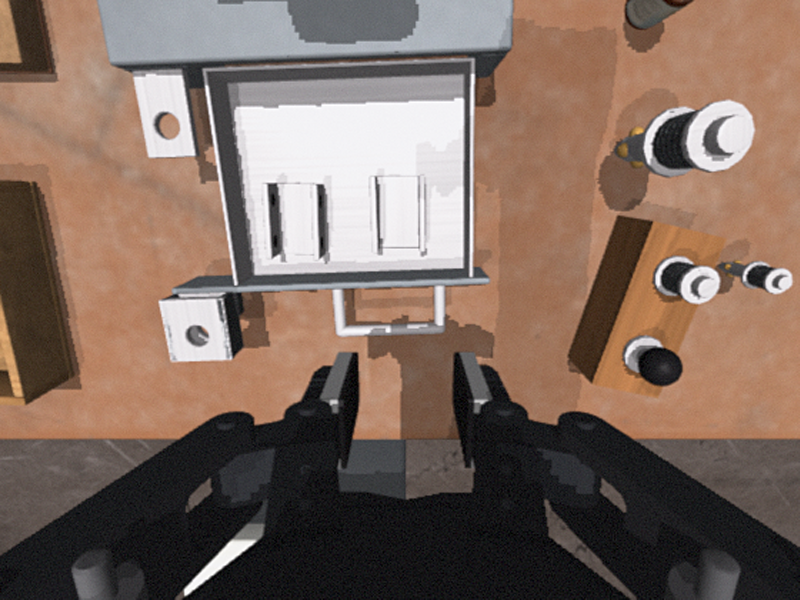

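View pics/t2.png

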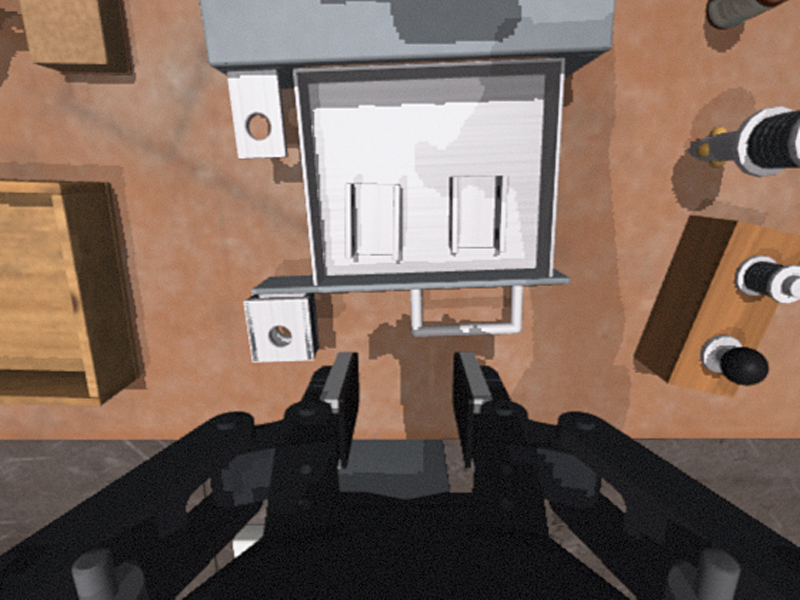

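The tray is out to its stop (the back wall is visible) and holds two brackets. In t1 the left one's leg tops span x 263–319, rows 183–262; the right one spans 371–425, rows 176–253. The tongue hole is at (167,126).

```bash
python3 - <<'E'
from look import *
np.set_printoptions(precision=4,suppress=True)
k=1/1.428
a,_=load("t1");b,_=load("t2")
T=lambda n,u,v: print(n,tri(a,np.array(u)*k,b,np.array(v)*k))
T("tongue hole",(167,126),(258,125))
T("fork hole",(199,333),(282,334))
T("b2 left leg near",(374,250),(453,250));T("b2 left leg far",(373,176),(453,176))
T("b2 right near",(424,253),(501,253))
C=lambda n,c,p,z: print(n,cast(c,np.array(p,float)*k,z)[:,:2].tolist())
np.set_printoptions(precision=3)
f=lambda c,p,z:np.round(cast(c,np.array(p,float)*k,z)[:,:2],4).tolist()
print("b1 t1 L/R rows",f(a,[(264,184),(264,262),(319,184),(323,258)],.048))
print("b1 t2",f(b,[(347,184),(349,262),(400,184),(402,260)],.048))
print("b2 t1",f(a,[(371,177),(373,249),(423,176),(425,254)],.048))
print("b2 t2",f(b,[(450,178),(450,250),(503,176),(506,253)],.048))
print("tray floor L edge t1,t2",f(a,[(243,200),(253,272)],.014),f(b,[(320,200),(325,272)],.014))
print("tray rim inner L t1,t2 z54",f(a,[(220,200),],.054),f(b,[(312,200)],.054))
print("tray rim R t1,t2",f(a,[(470,200)],.054),f(b,[(553,200)],.054), "floor", f(a,[(464,200)],.014),f(b,[(538,200)],.014))
print("front",f(a,[(350,272)],.054),f(a,[(350,276)],.014))
E
python3 - <<'E'
import cv2
a=cv2.imread("pics/t1.png")[160:290,200:480];b=cv2.imread("pics/t2.png")[160:290,290:570]
cv2.imwrite("pics/cmp.png",cv2.resize(cv2.vconcat([a,b]),None,fx=2.3,fy=2.3,interpolation=cv2.INTER_CUBIC))
E
```

```text
tongue hole [0.6079 0.0594 0.0653]
fork hole [0.445  0.0511 0.0776]
b2 left leg near [ 0.5091 -0.0936  0.0425]
b2 left leg far [ 0.5712 -0.0931  0.0304]
b2 right near [ 0.5049 -0.1376  0.0339]
b1 t1 L/R rows [[0.5647, -0.0045], [0.4995, 0.0014], [0.5647, -0.0498], [0.503, -0.0498]]
b1 t2 [[0.565, -0.004], [0.4998, -0.0032], [0.5649, -0.0477], [0.5014, -0.0491]]
b2 t1 [[0.5702, -0.0927], [0.5108, -0.0931], [0.571, -0.1354], [0.5065, -0.1378]]
b2 t2 [[0.5696, -0.0888], [0.51, -0.0904], [0.5711, -0.1323], [0.5073, -0.1387]]
tray floor L edge t1,t2 [[0.5503, 0.0267], [0.4834, 0.0242]] [[0.5506, 0.0256], [0.4837, 0.0246]]
tray rim inner L t1,t2 z54 [[0.5521, 0.0307]] [[0.5525, 0.0244]]
tray rim R t1,t2 [[0.5521, -0.1738]] [[0.552, -0.173]] floor [[0.5502, -0.1743]] [[0.5502, -0.173]]
front [[0.492, -0.0735]] [[0.4794, -0.0681]]
```

View pics/cmp.png

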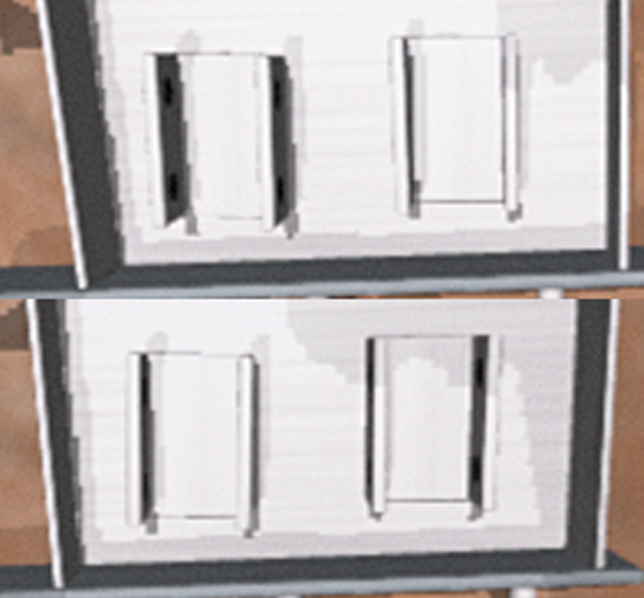

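Left bracket spans y -0.049..-0.003 and x 0.500..0.565; right bracket spans y -0.137..-0.091 and x 0.507..0.571. Both measure 46 × 64 mm with more than 25 mm to the walls, so I can straddle them.

```bash
cat > pick.py <<'E'
from look import *
d0=pickle.load(open("d0.pkl","rb"))["top"]["img"]
def totediff():
    s=np.asarray(snapshot("top")["img"]).astype(int); r=(slice(215,312),slice(75,210))
    m=np.abs(s-np.asarray(d0).astype(int)).max(2)[r]>40; return m.mean()
def pick(c,yaw=.024,z=.022):
    grip(.7); R=down(yaw); c=np.array([*c,0]); reach(c+[0,0,.15],R)
    print("td",totediff()); hit=servo_line(c+[0,0,z],velocity=.12,guard=8); print("hit",hit,get_obs()["eef_pos"])
    grip(0); o=get_obs(); print("gap",o["finger_gap"]*85,o["gripper_force"]); servo_line(c+[0,0,.17],velocity=.2); return o["finger_gap"]
def place(c,yaw,z):
    R=down(yaw); c=np.array([*c,0]); reach(c+[0,0,.17],R); print("gap",get_obs()["finger_gap"]*85)
    print(servo_line(c+[0,0,z],velocity=.12,guard=8),get_obs()["eef_pos"]); grip(.75); servo_line(c+[0,0,.17],velocity=.25)
E
python3 - <<'E'
from pick import *
g=pick((.533,-.026))
if g*85>30 : place((.43,.31),0,.018)
print(get_obs()["t"])
E
```

```text
td 0.0
hit False [ 0.53365016 -0.02597769  0.02269492]
gap 44.73463550036612 61.872485876083374
gap 44.67969614120784
False [0.43048532 0.31038041 0.01866737]
21.4667
```

Run:
```python
from pick import *
g=pick((.539,-.1135))
if g*85>30 : place((.51,.31),0,.018)
print(get_obs()["t"])
look("tt",[.42,.30,.30],0); look("tr",[.47,-.06,.27],0)
print(totediff(),get_obs()["t"])
a=cv2.imread("pics/tt.png");b=cv2.imread("pics/tr.png")
cv2.imwrite("pics/both.png",cv2.resize(cv2.hconcat([a[:430],b[:430]]),None,fx=.5,fy=.5,interpolation=cv2.INTER_AREA))
```

```text
td 0.03230240549828179
hit False [ 0.53966498 -0.11359804  0.02270417]
gap 44.586339896252724 62.13467001914978
gap 44.68452866744119
False [0.51056932 0.31042397 0.01879683]
29.8
0.06292478045055365 32.5917
```

View pics/both.png

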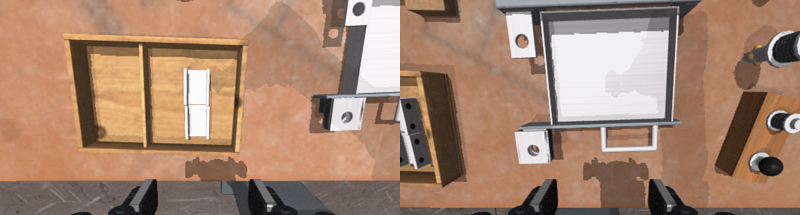

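Both brackets lie in the larger compartment (in the left picture around (197,103)) and the catch tray is empty. Next, push the tray home.

Run:
```python
from look import *
yaw=0.024; u=np.array([np.cos(yaw),np.sin(yaw),0]); R=down(np.pi/2+yaw)
h=np.array([.438,-.1072,0])
grip(.4); reach(h+[0,0,.14],R); servo_line(h+[0,0,.028],velocity=.12,guard=10); grip(0)
p=np.array(get_obs()["eef_pos"]); print(get_obs()["finger_gap"])
print(servo_line(p+u*.175,velocity=.07,guard=15)); print(np.array(get_obs()["eef_pos"])-p)
p2=np.array(get_obs()["eef_pos"]); print(servo_line(p2+u*.012,velocity=.03,guard=30)); o=get_obs(); print(np.array(o["eef_pos"])-p,o["wrist_force"])
sleep(.3); grip(.4); p=np.array(get_obs()["eef_pos"]); print(p); servo_line(p+[0,0,.12],velocity=.2)
look("f1",[.52,.03,.24],0); look("f2",[.52,.09,.24],0)
look("q1",[.46,-.35,.22],0); look("q2",[.46,-.30,.22],0); print(get_obs()["t"])
a=[cv2.imread(f"pics/{n}.png")[:400,150:650] for n in("f1","f2","q1","q2")]
cv2.imwrite("pics/four.png",cv2.resize(cv2.vconcat([cv2.hconcat(a[:2]),cv2.hconcat(a[2:])]),None,fx=.75,fy=.75,interpolation=cv2.INTER_AREA))
```

```text
0.09562679716516345
True
[1.63567283e-01 5.72865491e-03 7.67070680e-05]
True
[1.63277309e-01 5.70490552e-03 4.90658701e-05] [-2.52446586  0.54091177  7.47221428]
[ 0.5969524  -0.10159131  0.02677815]
44.825
```

View pics/four.png

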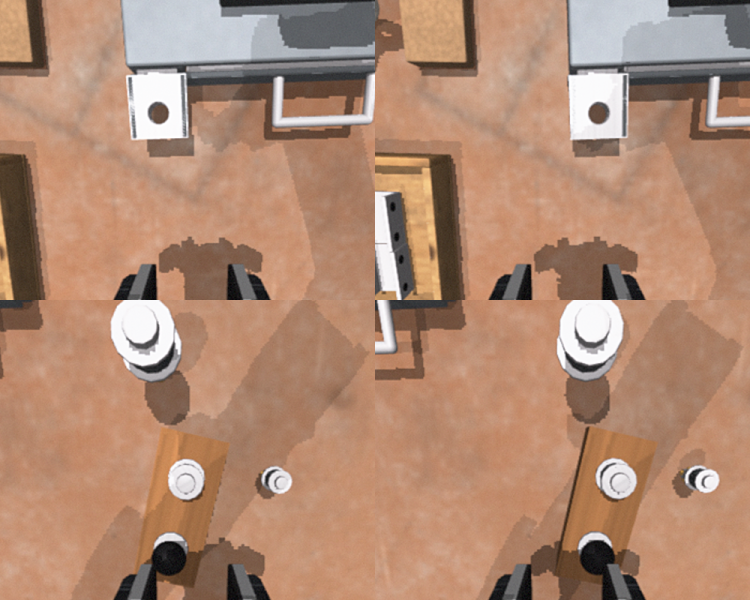

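In the four-panel view the tray is home and its holes line up. The hole is at (158,112) in f1 and (598,112) in f2. The pin button is near (186,482) in q1 and (618,482) in q2. I'll refine these with blobs and one zoom.

Run:
```python
from look import *
np.set_printoptions(precision=4,suppress=True)
k=1/1.428; H=[];B=[]
for n,g in(("f1",(360.7,149.3)),("f2",(447.3,149.3))):
    c,img=load(n); u,v=np.int32(np.array(g)*k); g_=cv2.cvtColor(np.asarray(img),cv2.COLOR_RGB2GRAY)[v-14:v+15,u-14:u+15]
    _,m=cv2.threshold(g_,0,255,cv2.THRESH_BINARY_INV|cv2.THRESH_OTSU); _,L,st,ce=cv2.connectedComponentsWithStats(m)
    l=L[14,14]; print(n,st[l]); H.append((c,(st[l][0]+(st[l][2]-1)/2+u-14,st[l][1]+(st[l][3]-1)/2+v-14)))
print("hole",tri(*H[0],*H[1]),[cast(c,p,.079)[0] for c,p in H])
t=[]
for n,g in(("q1",(398,242.7)),("q2",(474,242.7))):
    c,img=load(n); u,v=np.int32(np.array(g)*k); print(n,u,v)
    cr=cv2.cvtColor(np.asarray(img),cv2.COLOR_RGB2BGR)[v-25:v+25,u-25:u+25]; t.append(cv2.resize(cr,(400,400),interpolation=cv2.INTER_CUBIC))
cv2.imwrite("pics/btn.png",cv2.hconcat(t))
```

```text
f1 [  5   5  20  21 319]
f2 [  5   5  20  21 326]
hole [0.6079 0.0592 0.0765] [array([0.6077, 0.059 , 0.079 ]), array([0.6078, 0.0595, 0.079 ])]
q1 278 169
q2 331 169
```

View pics/btn.png

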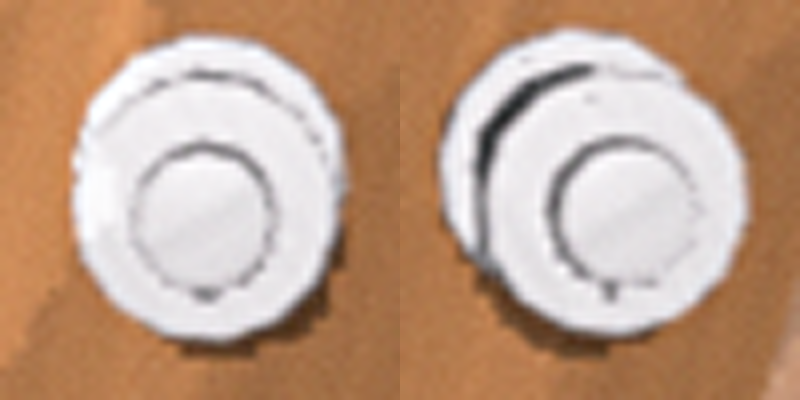

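The zoom shows the button centre at (203,222) in the left crop and (626,218) in the right crop.

Run:
```python
from look import *
from pick import totediff
np.set_printoptions(precision=4,suppress=True)
a,_=load("q1");b,_=load("q2"); u1,u2=(277.9,171.2),(333.75,170.7)
X=tri(a,u1,b,u2); C=[cast(c,u,.107)[0] for c,u in((a,u1),(b,u2))]; print(X,C)
p=np.mean(C,0)
if abs(X[2]-.107)<.01:
    R=down(0); grip(.58); reach([p[0],p[1],.20],R); print("hit",servo_line([p[0],p[1],.0745],velocity=.1,guard=6),get_obs()["eef_pos"])
    grip(0); o=get_obs(); print("gap",o["finger_gap"]*85,o["gripper_force"]); servo_line([p[0],p[1],.22],velocity=.15); o=get_obs(); print("gap",o["finger_gap"]*85,o["wrist_force"],o["t"])
    reach([.53,.03,.24],R); save("scene","pinheld",(220,130,420,280),4)
```

```text
[ 0.491  -0.345   0.1038] [array([ 0.4916, -0.3451,  0.107 ]), array([ 0.4913, -0.3445,  0.107 ])]
hit False [ 0.4919 -0.3451  0.0752]
gap 26.741083208692757 58.51700842380524
gap 27.213510348972925 [-0.1608  1.0431 -2.1247] 48.3417
```

View pics/pinheld.png

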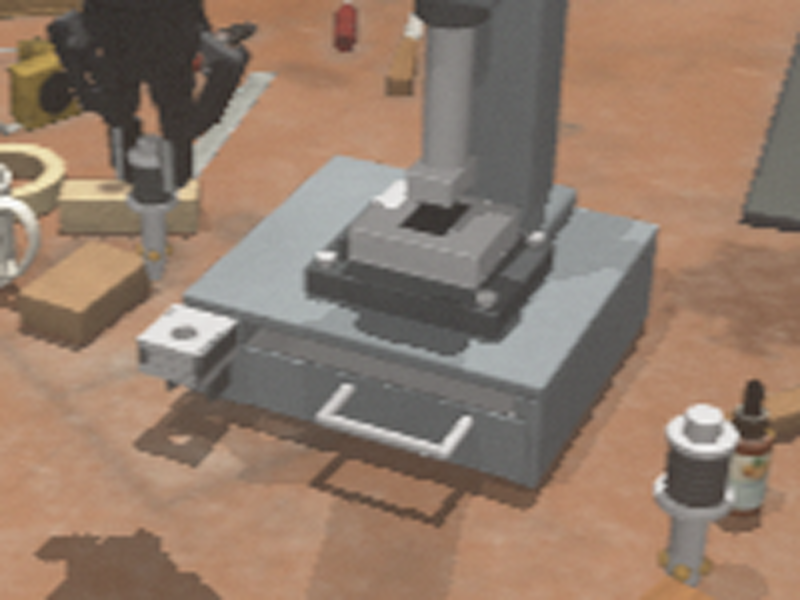

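The pin is upright in the fingers with its amber balls visible; only small slip is possible. Now lower the nose into the hole.

Run:
```python
from look import *
np.set_printoptions(precision=4,suppress=True)
R=down(0); x,y=.6078,.0592
reach([x,y,.215],R); sleep(.2); print("hit",servo_line([x,y,.118],velocity=.05,guard=4)); o=get_obs(); print(o["eef_pos"],o["wrist_force"],o["finger_gap"]*85,o["t"])
save("scene","nose",(220,130,360,235),5.7)
```

```text
hit True
[0.6081 0.0592 0.1295] [-0.4029 -0.4478  4.525 ] 26.691674003996773 51.9583
```

View pics/nose.png

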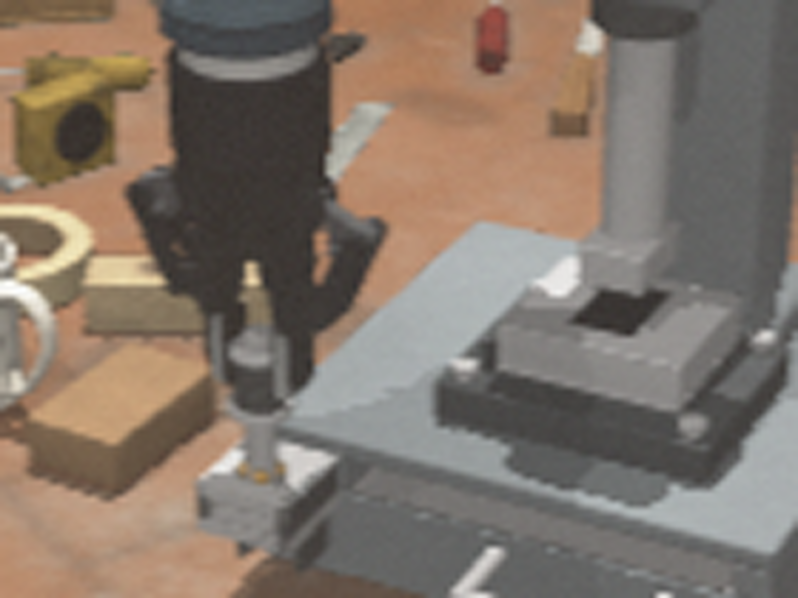

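Contact at the predicted height (0.1295 against 0.130), with the balls resting on the fork and the nose in the hole. Release and press the button.

Run:
```python
from look import *
np.set_printoptions(precision=4,suppress=True)
x,y=.6078,.0592
grip(.52); servo_line([x,y,.195],velocity=.15); grip(0); sleep(.2)
print("c1",servo_line([x,y,.150],velocity=.04,guard=1.5),get_obs()["eef_pos"],get_obs()["wrist_force"])
print("press",servo_line([x,y,.112],velocity=.03,guard=25)); o=get_obs(); print(o["eef_pos"],o["wrist_force"])
sleep(.2); servo_line([x,y,.21],velocity=.12); sleep(.3); print(get_obs()["wrist_force"],get_obs()["t"])
reach([.50,-.05,.26],down(0)); s=save("scene","pressed",(220,150,360,255),5.7)
look("fin",[.50,.06,.25],0); print(get_obs()["t"])
```

```text
c1 True [0.607  0.0591 0.1597] [ 0.0029 -0.2402  1.5642]
press True
[0.6078 0.0592 0.1181] [-3.4571 -0.6273  8.3188]
[-0.028   1.4796 -0.7352] 57.1667
58.775
```

View pics/pressed.png

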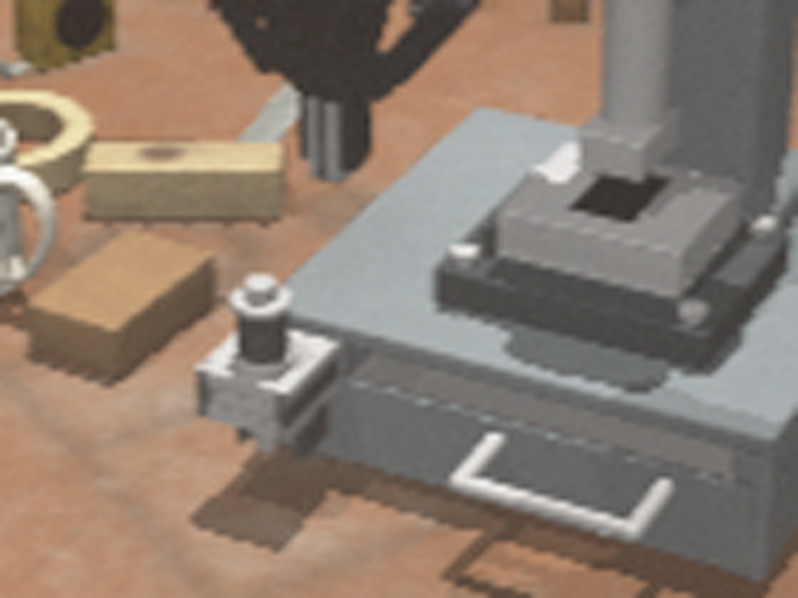

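The shoulder is down on the fork (the press stopped at 0.118, as predicted), and the button stands out again. One last check of the tote.

Run:
```python
from look import *
look("tend",[.42,.28,.30],0); print(get_obs()["t"],get_obs()["wrist_force"])
```

```text
60.075 [0.18941939 0.07404628 0.01626134]
```

View pics/tend.png

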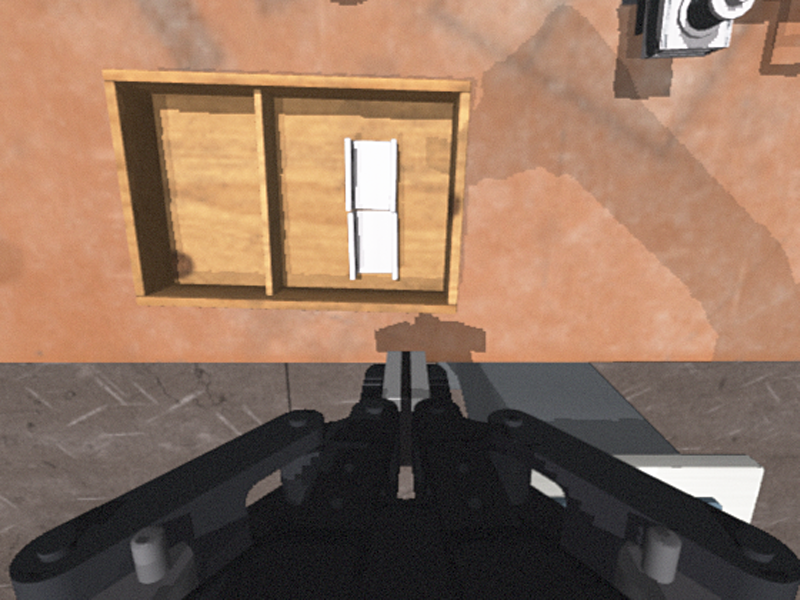

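Both brackets lie flat in the tote, at about (375,175) and (375,243), and the pin is seated at (705,15).

```bash
python3 -c "
from rig import *
print(close_job())"
```

```text
the job is handed in; nothing more can be done
None
```

I've handed the job in at about 60 s of the 208 s limit: both brackets are in the wooden sorting tray, the catch tray is home, and the ball-lock pin is seated with its button out; no verdict came back.

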